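# Index the mitre box arm one hole

### The arm

A 6-joint arm with a two-finger parallel gripper is mounted at the origin on a cart in front of the work surface, level with it; the furniture and walls round the work are solid. World frame = base frame: x ahead of the robot, y to its left, z up, the work surface at z = 0. Lengths are in mm, angles in rad, forces in N, time in s.
With the tool pointing down it reaches from about 375 to 825 mm from the base axis. Payload 5.5 kg.
Tool frame: the origin (TCP) lies on the centre line of the jaws, within the pads' length; the fingertips stand 11 mm ahead of it and the grasp point (between the pads) lies 8 mm behind it (manip.tip_reach is the distance from the TCP to the fingertips, in mm); z points along the fingers, y is the line along which they close (so a half turn about z gives the same grasp; the last joint's range is limited). The gripper opens to 85 mm and grips with 20 to 120 N. Pads are 22 mm wide; open, the fingers measure 114 mm over their backs; the gripper's body (76 mm by 85 mm) begins 54 mm behind the grasp point. The pads swing forward as they close: fully open they stand 13 mm farther back than shut.
Start: joints at [0, 0.314, -0.047, 1.21, 0, 1.571], TCP at [599.996, -0, 242.299] pointing down, gripper open.
Joint ranges: [-2.67, 2.67], [-0.69, 1.73], [-1.03, 1.25], [-2.08, 2.16], [-1.42, 1.45], [-3.14, 3.14]. Speed limits (rad/s): [2.39, 2.39, 3.01, 3.14, 3.14, 3.14].

### API

Orientations are given as [roll, pitch, yaw] about the fixed x, y, z axes, in that order (R = Rz(yaw) Ry(pitch) Rx(roll)).
In Python, from rig import manip, imaging gives the robot as it stands.
- The arm moves only by the tool send_rows, never from a script. Its argument "increments" is a list of rows, each a list of 7 numbers: the gripper command: -1 is fully open, 1 is shut, values between are in proportion, then the shift along the world's x, y, z in m, then the turn, a rotation vector about the world's x, y, z in rad. In form: [[jaw, dx, dy, dz, ax, ay, az], ...]. A call has 1 to 5 rows; each row is the pose to reach, as a shift and turn from the pose commanded when the call began; what a row does not reach only later rows make up. A row lasts 1/12 s, in which the tool goes at most 41.7 mm and 7.16 degrees, less where a joint would pass 70% of its speed; a pose out of reach is approached as far as the arm can. A call with a gripper value outside its range is refused whole. The fingers move at their own pace and stop on an object; the grip force is fixed at half the most. Time passes only in rows, so rows that repeat a pose let the fingers close. It gives the time, the measured TCP pose, the force, the opening and the grip force at its end, in the units of the state.
- manip.get_state(): the state, without advancing time (a new reading comes with each control period).
- imaging.get_image(name): name is "scene" or "side" or "wrist"; returns the picture (384x512x3 uint8, blue, green, red); there is no depth.
- imaging.calibration(name): a dict with "camera_matrix" (3x3 intrinsics, pixels), "xyz" and "orientation" of the camera in the world. Camera axes: x right, y up, looking along -z (the intrinsics and any distortion apply to the point x, -y, -z); pixel columns grow to the right and rows downward; lengths in mm; the calibration is good to about 2 mm. A picture is of the moment at which its call begins: read the wrist's pose just before it. calibration takes no time and is no camera call; for the wrist camera it gives the pose at the moment of the call.
- manip.sign_off(): hands the job in; it is judged then, once.
The state is a dict: "clock": time; "joint_positions": joint angles; "qd": joint speeds; "joint_torque": joint torques, N m; "position": TCP position; "tool_rot": TCP orientation; "force": force on the tool from outside, world axes, zero at the start; "moment": the same for the moment, N m; "opening": finger opening in mm; "gripper_force": force on a finger pad.
Only numpy, scipy, OpenCV 4.12 (cv2) and the standard library are available. Lean on these libraries where they do the work, as an engineer would, in place of code of your own. Each camera call takes 0.05 s, during which the arm holds its last target. There are 200 camera calls.

### The job

The mitre box stands square, and the next pieces are for an eight-sided frame: hook a fingertip under the pull ring on the swing arm, lift the spring pin out of its hole, swing the arm one hole to your left and let the pin drop fully home in that hole, then take the finger out of the ring. Do it with the fingertip only, gently: do not pinch or strain the ring, and leave the wooden strip on the bed, the sliding bevel and the sanding block where they lie.

Things in the scene. Friction and masses are not known exactly. Their poses are not given: they have to be found in the camera images.
- mitre_box: Bench mitre box of grey cast iron, fixed to the bench, 350 mm wide over its feet; wooden bed board 60 mm above the bench, fence up to 118 mm. Origin: on the bench top below the arm's pivot. x axis from the worker's side towards the fence, y to the worker's left, z up.
- square_hole (a point): The middle (square) hole of the curved steel quadrant plate on the worker's side, at the plate's top, 30 mm above the bench. Plate 12 mm thick; five pin holes on a radius of 190 mm about the pivot: this one and others 22.5 and 45 degrees to each side.
- pivot_axis (a point): Vertical axis of the flat steel swing arm, at the arm's top (42 mm above the bench). The arm points from here to the worker, over the quadrant. A saw guide, 158 mm high over the bench and 34 mm wide, stands on the arm 102 mm from the pivot (88 mm beyond the ring, on the pivot's side); another behind the fence.
- ring_center (a point): Centre of the steel pull ring that stands upright on the index pin, rigid with it, 190 mm from the pivot, 101 mm above the bench when the pin is home. Round wire 6 mm thick, 52 mm inside diameter; pin barrel below it ends at 64 mm. Moves with arm and pin. x: level, through the ring's opening along the arm to the pivot; y: in the ring's plane; z: up.
- swing_arm (a joint): Angle of the swing arm in rad: 0 is square (pin in the middle hole), positive is swung to the worker's left (ring to the +y side of the mitre box). The next hole to the left is at 0.393, the last at 0.785. Slight friction (about 0.12 N m): the arm stays where it is left.
- index_pin (a joint): Lift of the spring index pin in m: 0 fully home in a hole, about 0.010 riding on top of the plate between holes, 0.018 its upper stop. The spring presses down with 3 N when home, 6 N at 0.012; over a hole the pin snaps down by itself. About 1.5 mm of play all round in a hole; round tip.
- strip_center (a point): Centre of a rebated wooden frame strip (30 mm deep, 230 mm long, 22 mm high), loose on the bed against the fence. y runs along its length. To be left alone.
- sliding_bevel: Sliding bevel with brown wooden stock and steel blade (20 x 230 x 23 mm), loose on the bench to the left of the mitre box; its long side is its y axis, origin under its centre. To be left alone.
- sanding_block: Cork sanding block (56 x 86 x 28 mm), loose on the bench to the left of the mitre box; origin under its centre. To be left alone.

How it is judged:
By the outcome, as a careful person would: the job done as asked, in the order asked, and still so for the second after the job is handed in, with the robot touching nothing.
It also fails if it takes over 48 s, if anything falls off the work surface, if the arm or the gripper's body presses on something with over 40 N, if the wrist force passes 120 N, or if a joint passes its speed limit or range.

## Working session

There is one attempt and no reset: what is moved stays moved. The work goes in short steps, Python scripts to look and compute and a tool call to move; the robot and the scene stay as the last step left them, time stands still between calls to the robot, and variables do not carry over. Pictures are saved under pics/ and viewed, at most 10 in all, crops included, and the job is handed in when it is done.

Besides the shell and the picture viewer there is one more tool, called after "Emit:" as name([rows], argument=value, ...), one row to a line, values as JSON. send_rows: Moves the arm, as the interface text tells. Its arguments: {"type":"object","properties":{"increments":{"type":"array"}},"required":["increments"]}

```bash
ls; mkdir -p pics; python3 - <<'E'
from rig import manip, imaging
import cv2
for n in("scene","side"):
    cv2.imwrite(f"pics/{n}0.png",imaging.get_image(n)); c=imaging.calibration(n); print(n,c)
s=manip.get_state();print(s)
E
```

```text
pics
scene {'camera_matrix': array([[463.10995543,   0.        , 259.18706086],
       [  0.        , 463.10995543, 194.46825455],
       [  0.        ,   0.        ,   1.        ]]), 'xyz': array([1366.12540021, -399.47768912,  844.54090986]), 'orientation': array([8.45577584e-01, 8.02393884e-04, 1.19197502e+00])}
side {'camera_matrix': array([[445.18049552,   0.        , 252.50001809],
       [  0.        , 445.18049552, 192.79026199],
       [  0.        ,   0.        ,   1.        ]]), 'xyz': array([579.05196763, 596.88490249, 552.87451098]), 'orientation': array([ 0.99412218,  0.01692409, -3.12712505])}
{'clock': 0.1, 'joint_positions': array([ 2.42134484e-05,  3.14140480e-01, -4.79658229e-02,  1.21023440e+00,
       -1.16181211e-05,  1.57078359e+00]), 'qd': array([-0.00119451, -0.00078692,  0.00187047,  0.00255788, -0.00013375,
        0.00083518]), 'joint_torque': array([ 9.99693766e-04, -5.40766132e+01,  3.40542591e+01,  1.10156229e-02,
        1.53784813e-04, -8.18082242e-06]), 'position': array([5.99488168e+02, 1.07990389e-02, 2.41535496e+02]), 'tool_rot': array([-3.14004827e+00,  1.15984303e-05,  1.57083330e+00]), 'force': array([-0.02001457,  0.05345795,  0.46633655]), 'moment': array([ 0.00663064,  0.02592266, -0.00826702]), 'gripper_force': 0.0, 'opening': 85.49590174299205}
```

View pics/scene0.png

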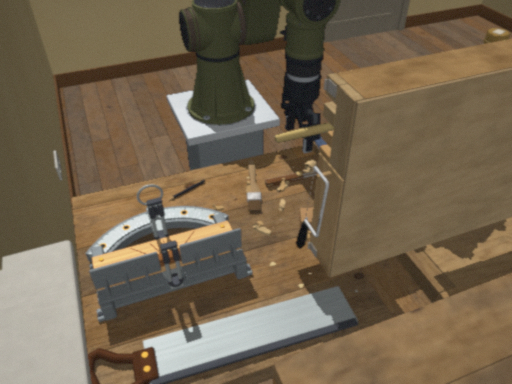

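View pics/side0.png

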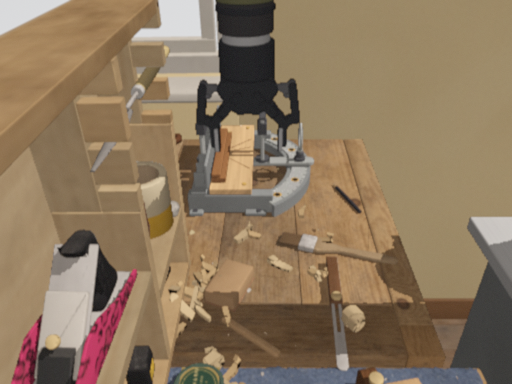

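Scene view: the mitre box is at lower left, ring at about (150,193), pivot about (172,268). The side view shows the box behind the gripper; its ring is near (299,155). I'll zoom in on both.

```bash
cat >h.py <<'E'
import numpy as np
from scipy.spatial.transform import Rotation as R
from rig import imaging
def ray(n,u,v,c=None):
    c=c or imaging.calibration(n);K=c["camera_matrix"]
    d=np.linalg.inv(K)@[u,v,1]; d=R.from_euler('xyz',c["orientation"]).as_matrix()@[d[0],-d[1],-d[2]]
    return np.array(c["xyz"]),d/np.linalg.norm(d)
def plane(n,u,v,z,c=None):
    o,d=ray(n,u,v,c);return o+d*(z-o[2])/d[2]
def tri(a,b):
    (o,d),(p,e)=a,b
    s=np.linalg.lstsq(np.c_[d,-e],p-o,rcond=None)[0]
    x,y=o+s[0]*d,p+s[1]*e;return (x+y)/2,np.linalg.norm(x-y)
def proj(n,P,c=None):
    c=c or imaging.calibration(n)
    q=R.from_euler('xyz',c["orientation"]).as_matrix().T@(np.array(P)-c["xyz"])
    p=c["camera_matrix"]@[q[0],-q[1],-q[2]];return p[:2]/p[2]
E
python3 - <<'E'
from h import *
import cv2
a=cv2.imread("pics/scene0.png")[170:330,70:270];b=cv2.imread("pics/side0.png")[90:220,180:340]
a=cv2.resize(a,None,fx=2.9,fy=2.9,interpolation=2);b=cv2.resize(b,None,fx=1.9,fy=1.9,interpolation=2)
o=np.zeros((600,800,3),np.uint8)
cv2.imwrite("pics/a.png",cv2.resize(cv2.imread("pics/scene0.png")[170:320,70:270],(800,600),interpolation=2))
cv2.imwrite("pics/b.png",cv2.resize(cv2.imread("pics/side0.png")[100:220,180:340],(800,600),interpolation=2))
print(plane("scene",150,193,101),tri(ray("scene",150,193),ray("side",299,155)),plane("scene",172,268,42))
E
```

```text
[ 483.15373377 -334.21786282  101.        ] (array([ 480.22877252, -326.73726266,   74.22582345]), np.float64(39.31279227255569)) [ 681.26771938 -335.52655533   42.        ]
```

View pics/a.png

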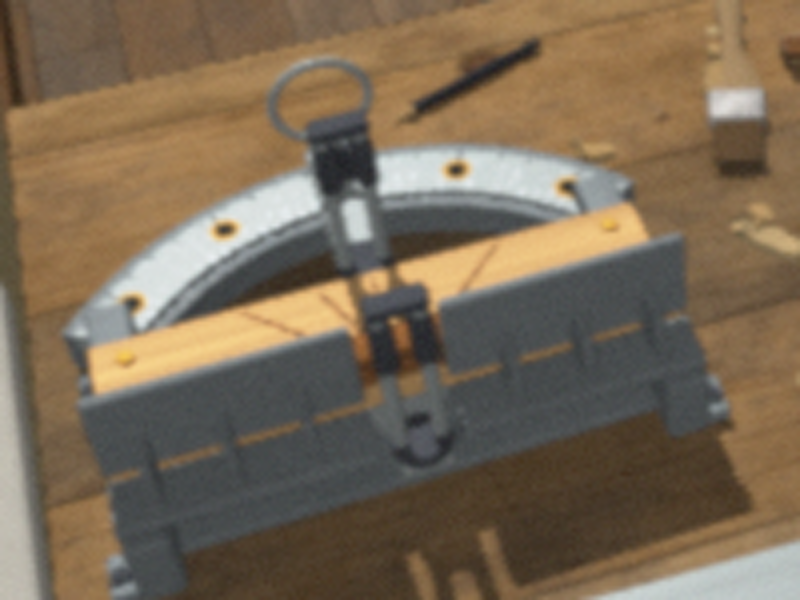

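View pics/b.png

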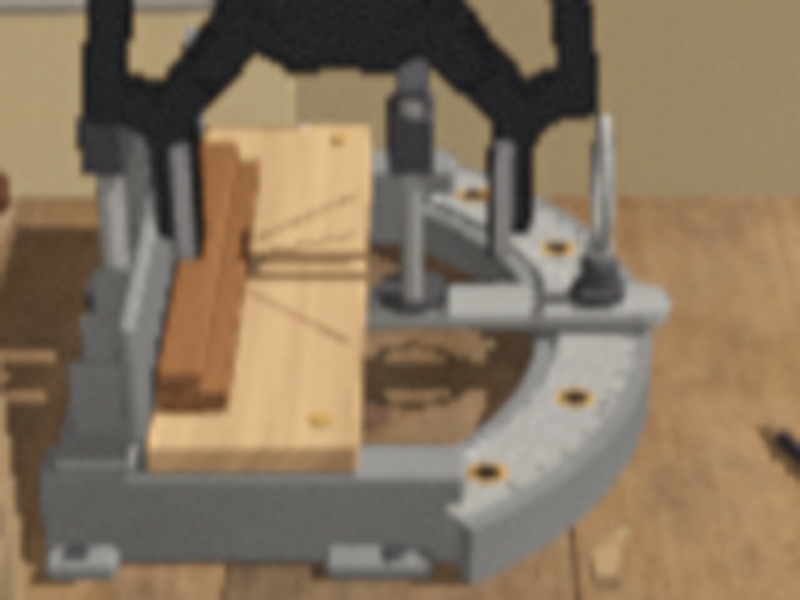

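```bash
python3 - <<'E'
from h import *
from scipy.optimize import least_squares
A=[(-45,131,303),(-22.5,226,229),(22.5,457,169),(45,569,187)]
B=[(45,488,471),(22.5,575,398),(-22.5,558,248),(-45,473,193)]
sc=[(a,70+u/4,170+v/4) for a,u,v in A]; sd=[(a,180+u/5,100+v/5) for a,u,v in B]
def loc(a,y0): 
    t=y0-np.radians(a); return np.array([-190*np.cos(t),-190*np.sin(t),0])
pts=[(a,plane(n,u,v,30)) for n,l in(("scene",sc),("side",sd)) for a,u,v in l]
f=lambda p:np.concatenate([(np.array([p[0],p[1],30])+loc(a,p[2])-P)[:2] for a,P in pts])
for sel in (pts[:4],pts[4:],pts):
    g=lambda p:np.concatenate([(np.array([p[0],p[1],30])+loc(a,p[2])-P)[:2] for a,P in sel])
    r=least_squares(g,[680,-330,0]);print(r.x,r.fun.round(1))
p=r.x
for h in(0,22.5):print("ring",h,np.array([p[0],p[1],101])+loc(h,p[2]))
ring=np.array([p[0],p[1],101])+loc(0,p[2])
print("proj ring scene",proj("scene",ring),"side",proj("side",ring))
print(tri(ray("scene",150,194.3),ray("side",180+602/5,100+185/5)))
E
```

```text
[ 6.80008493e+02 -3.36534497e+02 -7.41341305e-03] [-0.   0.4 -0.1 -0.1  0.3 -0.2 -0.1 -0.1]
[ 6.79664804e+02 -3.34813431e+02 -5.51457683e-03] [ 0.3  1.  -0.1 -0.9  0.  -0.9 -0.3  0.7]
[ 6.79836717e+02 -3.35674135e+02 -6.46509870e-03] [-0.1  1.1 -0.2  0.6  0.   0.5 -0.4  0.7  0.6  0.3  0.1 -1.6  0.1 -1.6
 -0.2 -0. ]
ring 0 [ 489.84068774 -334.44577529  101.        ]
ring 22.5 [ 504.7733474  -261.83094603  101.        ]
proj ring scene [150.47521898 194.71943487] side [300.41164625 136.43238235]
(array([ 489.02409879, -334.867598  ,  100.41357689]), np.float64(2.464374206570118))
```

```bash
python3 - <<'E'
from h import *
from rig import manip
print(manip.tip_reach)
R0=R.from_euler('xyz',manip.get_state()["tool_rot"])
for psi,t in((-.2,20),(-.2,30)):
    Rt=R.from_euler('z',psi)*R.from_euler('y',-np.radians(90-t))*R.from_euler('x',np.pi)
    d=Rt.as_matrix()[:,2]; v=(Rt*R0.inv()).as_rotvec()
    print(t,d,Rt.as_matrix()[:,1],v,np.linalg.norm(v),Rt.as_euler('xyz'),"pre",np.array([489.5,-334.6,101])-61*d)
E
```

```text
11.0
20 [ 0.92096133 -0.1866881  -0.34202014] [-1.98669331e-01 -9.80066578e-01  4.16333634e-17] [ 0.87000089 -1.0664112  -1.52232085] 2.052217136055223 [ 3.14159265 -1.22173048 -0.2       ] pre [ 433.3213588  -323.21202565  121.86322874]
30 [ 0.84876255 -0.17205269 -0.5       ] [-1.98669331e-01 -9.80066578e-01  8.32667268e-17] [ 0.74861944 -0.91806659 -1.58900664] 1.9819736191524695 [ 3.14159265 -1.04719755 -0.2       ] pre [ 437.72548422 -324.10478607  131.5       ]
```

Emit:
send_rows([
  [1,-0.01,-0.018,0.006,0.0435,-0.0533,-0.0761],
  [1,-0.02,-0.036,0.012,0.087,-0.1066,-0.1522],
  [1,-0.03,-0.054,0.018,0.1305,-0.16,-0.2283],
  [1,-0.04,-0.072,0.024,0.174,-0.2133,-0.3045],
  [1,-0.05,-0.09,0.03,0.2175,-0.2666,-0.3806],
])

```text
clock: 0.52
position: [549.4, -90.7, 272.4]
tool_rot: [2.916, -0.263, 1.213]
force: [-0.7, -0.5, 0.4]
opening: 25.4
gripper_force: 0.0
```

Emit:
send_rows([
  [1,-0.01,-0.018,0,0.0435,-0.0533,-0.0761],
  [1,-0.02,-0.036,0,0.087,-0.1066,-0.1522],
  [1,-0.03,-0.054,0,0.1305,-0.16,-0.2283],
  [1,-0.04,-0.072,0,0.174,-0.2133,-0.3045],
  [1,-0.05,-0.09,0,0.2175,-0.2666,-0.3806],
])

```text
clock: 0.93
position: [499.1, -180.7, 272.3]
tool_rot: [2.783, -0.583, 0.884]
force: [0.1, 0.4, 0.3]
opening: 0.0
gripper_force: 0.0
```

Emit:
send_rows([
  [1,-0.01,-0.018,0,0.0435,-0.0533,-0.0761],
  [1,-0.02,-0.036,0,0.087,-0.1066,-0.1522],
  [1,-0.03,-0.054,0,0.1305,-0.16,-0.2283],
  [1,-0.04,-0.072,0,0.174,-0.2133,-0.3045],
  [1,-0.05,-0.09,0,0.2175,-0.2666,-0.3806],
])

```text
clock: 1.35
position: [449.0, -270.8, 272.2]
tool_rot: [2.779, -0.925, 0.502]
force: [-0.6, -0.5, -0.7]
opening: 0.4
gripper_force: 0.0
```

Emit:
send_rows([
  [1,-0.005,-0.01,0,0.0435,-0.0533,-0.0761],
  [1,-0.01,-0.02,0,0.087,-0.1066,-0.1522],
  [1,-0.015,-0.03,0,0.1305,-0.16,-0.2283],
  [1,-0.02,-0.04,0,0.174,-0.2133,-0.3045],
  [1,-0.025,-0.05,0,0.2175,-0.2666,-0.3806],
])

```text
clock: 1.77
position: [422.9, -359.7, 306.7]
tool_rot: [-3.109, -1.153, -0.166]
force: [0.2, -0.1, 0.7]
opening: -0.0
gripper_force: 0.0
```

```bash
python3 - <<'E'
from rig import manip
s=manip.get_state()
for k in("clock","joint_positions","position","tool_rot","force","opening"):print(k,s[k])
E
```

```text
clock 1.7667
joint_positions [-1.1789935  -0.20999069 -1.02471438 -0.08713315  0.91449439  2.54155928]
position [ 422.85603731 -359.74575318  306.74995997]
tool_rot [-3.10912466 -1.15268497 -0.16568257]
force [ 0.23155934 -0.08305461  0.66096591]
opening -0.007014487997929669
```

Emit:
send_rows([
  [1,0,0,-0.01,0,0.08,0.04],
  [1,0,0,-0.02,0,0.16,0.08],
  [1,0,0,-0.03,0,0.24,0.12],
  [1,0,0,-0.04,0,0.32,0.16],
  [1,0,0,-0.04,0,0.32,0.16],
])

```text
clock: 2.18
position: [424.6, -359.6, 267.2]
tool_rot: [3.133, -0.83, 0.037]
force: [0.3, -0.6, 0.9]
opening: -0.1
gripper_force: 0.0
```

```bash
cat >log.py <<'E'
from rig import manip
import json
s=manip.get_state()
json.dump({k:list(s[k]) for k in("joint_positions","position","tool_rot")},open("log.txt","a"));open("log.txt","a").write("\n")
for k in("clock","joint_positions","position","tool_rot","force","opening"):print(k,s[k])
E
python3 log.py
```

```text
clock 2.1833
joint_positions [-1.09442687 -0.08848883 -0.72267456  0.49124889  0.72613623  2.18608444]
position [ 424.57253996 -359.59423469  267.15050808]
tool_rot [ 3.13282405 -0.83005862  0.03657299]
force [ 0.27465001 -0.58390438  0.86513186]
opening -0.11303979968500422
```

Emit:
send_rows([
  [1,0,0,-0.03,0,0,0],
  [1,0,0,-0.06,0,0,0],
  [1,0,0,-0.09,0,0,0],
  [1,0,0,-0.09,0,0,0],
])

```text
clock: 2.52
position: [421.1, -354.4, 170.0]
tool_rot: [-3.137, -0.829, 0.023]
force: [-0.8, 1.0, -0.6]
opening: -0.1
gripper_force: 0.0
```

```bash
python3 log.py
```

```text
clock 2.5167
joint_positions [-1.0965486   0.03133474 -0.86928306  0.2312682   0.72780275  2.18937351]
position [ 421.12958572 -354.40295429  169.95494067]
tool_rot [-3.13718798 -0.82864565  0.02322776]
force [-0.75341636  0.95789631 -0.63657487]
opening -0.13402364551267984
```

Emit:
send_rows([
  [1,0,-0.01,-0.02,0,0.06,0.06],
  [1,0,-0.02,-0.03,0,0.12,0.12],
  [1,0,-0.03,-0.04,0,0.18,0.18],
  [1,0,-0.03,-0.04,0,0.18,0.18],
])

```text
clock: 2.85
position: [425.4, -391.9, 137.9]
tool_rot: [-3.125, -0.654, 0.199]
force: [-0.3, -1.3, -0.2]
opening: 0.2
gripper_force: 0.0
```

```bash
python3 log.py
```

```text
clock 2.85
joint_positions [-1.07483756  0.21753886 -0.60338488  0.54802417  0.62671058  1.92807367]
position [ 425.36949709 -391.91338385  137.8650715 ]
tool_rot [-3.12505641 -0.65405128  0.19867673]
force [-0.29998383 -1.32989947 -0.23957436]
opening 0.20754111501937594
```

```bash
cat >kin.py <<'E'
from h import *
from scipy.optimize import least_squares
import json
D=[([0,.31414,-.04797,1.2102,0,1.5708],[599.5,0,241.5],[-3.14,0,1.5708]),([-1.17899,-.20999,-1.02471,-.08713,.91449,2.54156],[422.86,-359.75,306.75],[-3.10912,-1.15268,-.16568])]
D+=[(d["joint_positions"],d["position"],d["tool_rot"]) for d in map(json.loads,open("log.txt"))]
E=R.from_euler
T=E('y',90,degrees=True)   # tool frame at zero: z->x
def fk(q,p):
    h,u1x,u1z,u2x,u2z,u3,L=p
    A=E('z',q[0]);B=A*E('y',q[1]);C=B*E('y',-q[2]);F=C*E('y',q[3]);G=F*E('z',q[4]);H=G*E('x',q[5])
    return np.array([0,0,h])+B.apply([u1x,0,u1z])+C.apply([u2x,0,u2z])+F.apply([u3,0,0])+G.apply([L,0,0]),G.apply([1,0,0]),H
def res(p): return np.concatenate([fk(q,p)[0]-x for q,x,_ in D]+[[.003*(p[1]),.003*p[4]]])
P=least_squares(res,[250,0,400,400,0,100,250]).x
LO=[-2.67,-.69,-1.03,-2.08,-1.42];HI=[2.67,1.73,1.25,2.16,1.45]
def ik(x,d):
    f=lambda q:np.concatenate([fk([*q,0],P)[0]-x,200*(fk([*q,0],P)[1]-d)])
    r=least_squares(f,np.clip([-1.1,.1,-.8,.3,.7],LO,HI),bounds=(LO,HI));return r.x,np.linalg.norm(r.fun)
def dvec(psi,t):t=np.radians(t);return np.array([np.cos(t)*np.cos(psi),np.cos(t)*np.sin(psi),-np.sin(t)])
if __name__=="__main__":
    print(P.round(1),res(P).round(1))
    for q,x,r in D: print(fk(q,P)[1].round(3),E('xyz',r).as_matrix()[:,2].round(3))
    for t in(15,20,25,30,35,40,45):
        for nm,c,off in(("start",[489.5,-334.6,101],0),("end",[504.6,-262,101],-.39)):
            o=[]
            for psi in(-.4,-.2,0,.2,.4,.6):
                d=dvec(psi,t);o.append((ik(np.array(c)+[0,0,15]-50*d,d)[1].round(0),ik(np.array(c)+[0,0,25]+10*d,d)[1].round(0)))
            print(t,nm,[tuple(map(int,a)) for a in o])
E
python3 kin.py
```

```text
[2.834e+02 1.000e-01 5.215e+02 4.407e+02 7.600e+01 1.329e+02 3.199e+02] [-0.   0.   0.  -0.   0.   0.   0.  -0.  -0.   0.  -0.   0.  -0.   0.
 -0.   0.   0.2]
[-0.002  0.    -1.   ] [-0.002 -0.    -1.   ]
[ 0.906 -0.119 -0.406] [ 0.906 -0.119 -0.406]
[ 0.738  0.018 -0.675] [ 0.738  0.018 -0.675]
[ 0.737  0.022 -0.676] [ 0.737  0.022 -0.676]
[ 0.593  0.136 -0.794] [ 0.593  0.136 -0.794]
15 start [(101, 89), (67, 62), (30, 31), (0, 0), (0, 0), (0, 0)]
15 end [(123, 108), (92, 86), (55, 56), (17, 24), (0, 0), (0, 0)]
20 start [(89, 77), (59, 53), (24, 24), (0, 0), (0, 0), (0, 0)]
20 end [(108, 94), (83, 75), (49, 48), (13, 18), (0, 0), (0, 0)]
25 start [(76, 64), (49, 43), (17, 16), (0, 0), (0, 0), (0, 0)]
25 end [(92, 79), (72, 64), (42, 40), (8, 11), (0, 0), (0, 0)]
30 start [(61, 50), (38, 32), (9, 8), (0, 0), (0, 0), (0, 0)]
30 end [(76, 64), (60, 52), (33, 30), (2, 4), (0, 0), (0, 0)]
35 start [(45, 36), (26, 20), (0, 0), (0, 0), (0, 0), (0, 0)]
35 end [(58, 49), (45, 39), (23, 20), (0, 0), (0, 0), (0, 0)]
40 start [(29, 21), (13, 8), (0, 0), (0, 0), (0, 0), (0, 0)]
40 end [(41, 33), (31, 25), (11, 9), (0, 0), (0, 0), (0, 0)]
45 start [(12, 6), (0, 0), (0, 0), (0, 0), (0, 0), (0, 0)]
45 end [(24, 18), (15, 11), (0, 0), (0, 0), (0, 0), (0, 0)]
```

```bash
python3 - <<'E'
from kin import *
for t in(20,25,30,35,40):
  for nm,c in(("start",[489.5,-334.6,101]),("end",[504.6,-262,101])):
    o=[]
    for psi in(-.3,-.2,-.1,0,.1,.2,.3):
        d=dvec(psi,t);n=np.array([-np.sin(psi),np.cos(psi),0]);a=[]
        for ins,dz in((-50,0),(15,22),(15,0)):
            a.append(int(ik(np.array(c)+[0,0,dz]+ins*d-50*n,d)[1]))
        o.append(tuple(a))
    print(t,nm,o)
# cabinet edge in scene
print(plane("scene",75,240,0),plane("scene",60,150,0))
E
```

```text
20 start [(60, 50, 51), (43, 35, 36), (25, 20, 21), (7, 5, 5), (0, 0, 0), (0, 0, 0), (0, 0, 0)]
20 end [(85, 73, 76), (68, 60, 62), (51, 45, 47), (33, 30, 31), (15, 15, 16), (0, 0, 0), (0, 0, 0)]
25 start [(50, 39, 41), (34, 26, 28), (18, 12, 14), (1, 0, 0), (0, 0, 0), (0, 0, 0), (0, 0, 0)]
25 end [(74, 61, 64), (59, 49, 52), (43, 36, 38), (26, 22, 24), (9, 8, 9), (0, 0, 0), (0, 0, 0)]
30 start [(39, 28, 31), (24, 16, 18), (9, 3, 5), (0, 0, 0), (0, 0, 0), (0, 0, 0), (0, 0, 0)]
30 end [(61, 49, 52), (48, 38, 41), (33, 26, 29), (18, 13, 16), (2, 0, 2), (0, 0, 0), (0, 0, 0)]
35 start [(26, 16, 19), (13, 5, 8), (0, 0, 0), (0, 0, 0), (0, 0, 0), (0, 0, 0), (0, 0, 0)]
35 end [(47, 35, 39), (35, 26, 30), (22, 15, 18), (9, 4, 6), (0, 0, 0), (0, 0, 0), (0, 0, 0)]
40 start [(13, 3, 7), (1, 0, 0), (0, 0, 0), (0, 0, 0), (0, 0, 0), (0, 0, 0), (0, 0, 0)]
40 end [(32, 22, 26), (22, 14, 17), (10, 4, 7), (0, 0, 0), (0, 0, 0), (0, 0, 0), (0, 0, 0)]
[ 469.46485531 -534.11975089    0.        ] [  60.64018736 -541.98208437    0.        ]
```

```bash
cat >tgt.py <<'E'
from kin import *
from rig import manip
psi,t=.17,32
d=dvec(psi,t);n=np.array([-np.sin(psi),np.cos(psi),0])
Rt=E('z',psi)*E('y',-np.radians(90-t))*E('x',np.pi)
def tcp(c,ins,dz=0):return np.array(c)+[0,0,dz]+ins*d-50*n
S=[489.5,-334.6,101];G=[504.6,-262,101]
if __name__=="__main__":
    s=manip.get_state();v=(Rt*E('xyz',s["tool_rot"]).inv()).as_rotvec()
    print(d,n,"rot",v);x=s["position"]
    for c,i in((S,-45),(S,15),(G,15),(G,-45)):print(tcp(c,i),tcp(c,i)-x,ik(tcp(c,i),d))
E
python3 tgt.py
```

```text
[ 0.83582329  0.14347477 -0.52991926] [-0.16918235  0.98558477  0.        ] rot [ 0.0546745  -0.35423412 -0.04067271]
[ 460.34706962 -390.33560295  124.84636689] [ 34.97757253   1.5777809  -13.01870461] (array([-1.15432374,  0.31953313, -0.78817477,  0.09083568,  0.96565079]), np.float64(1.3779562894460085e-11))
[ 510.49646673 -381.72711681   93.05121104] [ 85.12696964  10.18626704 -44.81386046] (array([-1.0538399 ,  0.39611953, -0.81259701, -0.13627888,  0.92316425]), np.float64(2.4747137690909225e-13))
[ 525.59646673 -309.12711681   93.05121104] [100.22696964  82.78626704 -44.81386046] (array([-0.94196943,  0.33600003, -0.96623803, -0.3480379 ,  0.86383141]), np.float64(2.7143697394760364e-13))
[ 475.44706962 -317.73560295  124.84636689] [ 50.07757253  74.1777809  -13.01870461] (array([-1.05107695,  0.23117512, -0.9556025 , -0.11754092,  0.92183972]), np.float64(8.999388946510465e-13))
```

Emit:
send_rows([
  [-1,-0.01,0,0.01,0.018,-0.118,-0.0135],
  [-1,-0.01,0,0.01,0.036,-0.236,-0.027],
  [-1,-0.01,0,0.01,0.0547,-0.3542,-0.0407],
  [-1,-0.01,0,0.01,0.0547,-0.3542,-0.0407],
  [-1,-0.01,0,0.01,0.0547,-0.3542,-0.0407],
])

```text
clock: 3.27
position: [412.2, -387.4, 145.7]
tool_rot: [-3.131, -1.011, 0.158]
force: [0.2, -0.3, -0.0]
opening: 60.3
gripper_force: 0.0
```

```bash
python3 tgt.py; python3 - <<'E'
from rig import imaging
import cv2
cv2.imwrite("pics/c.png",cv2.resize(imaging.get_image("scene")[130:280,70:270],(800,600),interpolation=2))
cv2.imwrite("pics/w.png",imaging.get_image("wrist"))
E
```

```text
[ 0.83582329  0.14347477 -0.52991926] [-0.16918235  0.98558477  0.        ] rot [-0.00537973 -0.00248271  0.00284377]
[ 460.34706962 -390.33560295  124.84636689] [ 48.15549801  -2.91971884 -20.87300456] (array([-1.15432374,  0.31953313, -0.78817477,  0.09083568,  0.96565079]), np.float64(1.3779562894460085e-11))
[ 510.49646673 -381.72711681   93.05121104] [ 98.30489512   5.6887673  -52.66816041] (array([-1.0538399 ,  0.39611953, -0.81259701, -0.13627888,  0.92316425]), np.float64(2.4747137690909225e-13))
[ 525.59646673 -309.12711681   93.05121104] [113.40489512  78.2887673  -52.66816041] (array([-0.94196943,  0.33600003, -0.96623803, -0.3480379 ,  0.86383141]), np.float64(2.7143697394760364e-13))
[ 475.44706962 -317.73560295  124.84636689] [ 63.25549801  69.68028116 -20.87300456] (array([-1.05107695,  0.23117512, -0.9556025 , -0.11754092,  0.92183972]), np.float64(8.999388946510465e-13))
```

View pics/c.png

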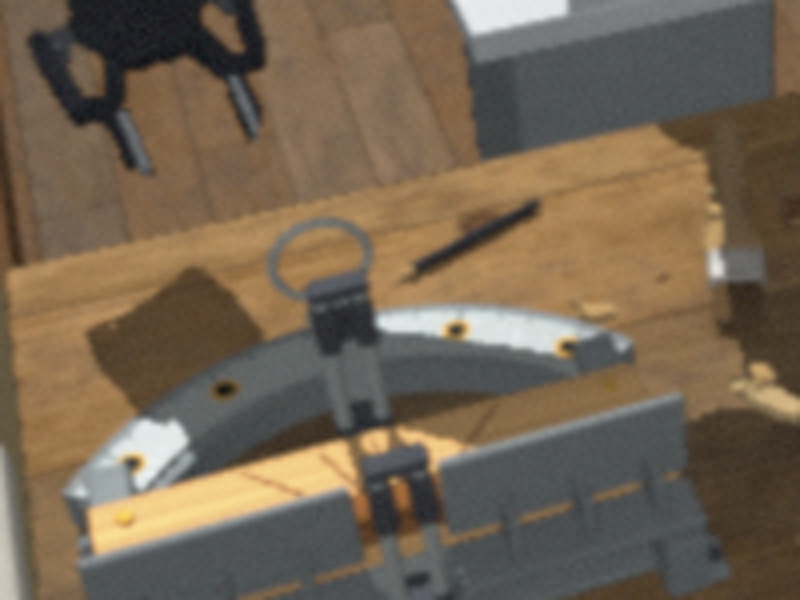

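View pics/w.png

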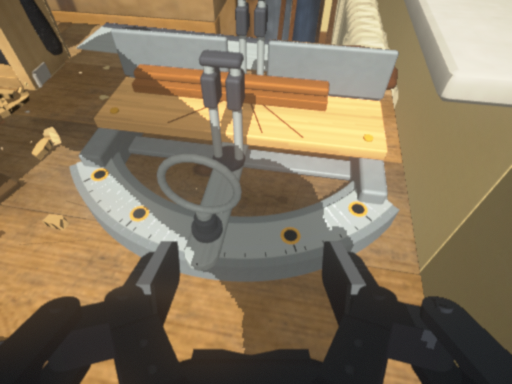

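The scene crop shows the fingers short of the ring, pointing at it. In the wrist view the left finger ends at about (165,250) and the ring is centred at about (199,184).

Emit:
send_rows([
  [-1,0.024,-0.0015,-0.0105,-0.005,-0.002,0.003],
  [-1,0.048,-0.003,-0.021,-0.005,-0.002,0.003],
  [-1,0.048,-0.003,-0.021,-0.005,-0.002,0.003],
  [-1,0.048,-0.003,-0.021,-0.005,-0.002,0.003],
])

```text
clock: 3.7
position: [463.2, -391.1, 126.4]
tool_rot: [3.133, -1.013, 0.184]
force: [-0.2, -0.1, -0.7]
opening: 85.2
gripper_force: 0.0
```

```bash
python3 tgt.py; python3 - <<'E'
from tgt import *
import cv2
s=manip.get_state();c=imaging.calibration("wrist");im=imaging.get_image("wrist")
x=s["position"]
M=E('xyz',s["tool_rot"]).as_matrix();dd=M[:,2]
for P,col in((S,(0,0,255)),(x-2*dd+50*n,(0,255,0)),(x-2*dd+42.7*n,(255,255,0)),(x-2*dd-42.7*n,(255,0,0)),(np.array(S)+[0,0,29],(0,0,255)),(np.array(S)+[0,29,0],(0,0,255))):
    u=proj("wrist",P,c);print(u);cv2.circle(im,tuple(int(round(a)) for a in u),2,col,-1)
cv2.imwrite("pics/w2.png",cv2.resize(im[100:384,40:420],(760,568)))
print(s["opening"])
E
```

```text
[ 0.83582329  0.14347477 -0.52991926] [-0.16918235  0.98558477  0.        ] rot [ 0.00461758  0.00138238 -0.00599994]
[ 460.34706962 -390.33560295  124.84636689] [-2.87647243  0.72379718 -1.5963479 ] (array([-1.15432374,  0.31953313, -0.78817477,  0.09083568,  0.96565079]), np.float64(1.3779562894460085e-11))
[ 510.49646673 -381.72711681   93.05121104] [ 47.27292468   9.33228332 -33.39150376] (array([-1.0538399 ,  0.39611953, -0.81259701, -0.13627888,  0.92316425]), np.float64(2.4747137690909225e-13))
[ 525.59646673 -309.12711681   93.05121104] [ 62.37292468  81.93228332 -33.39150376] (array([-0.94196943,  0.33600003, -0.96623803, -0.3480379 ,  0.86383141]), np.float64(2.7143697394760364e-13))
[ 475.44706962 -317.73560295  124.84636689] [12.22352757 73.32379718 -1.5963479 ] (array([-1.05107695,  0.23117512, -0.9556025 , -0.11754092,  0.92183972]), np.float64(8.999388946510465e-13))
[163.43512644 229.10878495]
[139.74554227 265.51308264]
[155.76039959 265.62675914]
[343.14954588 266.95688296]
[152.3593002  198.46997161]
[117.47178285 221.91965746]
85.22130567748098
```

View pics/w2.png

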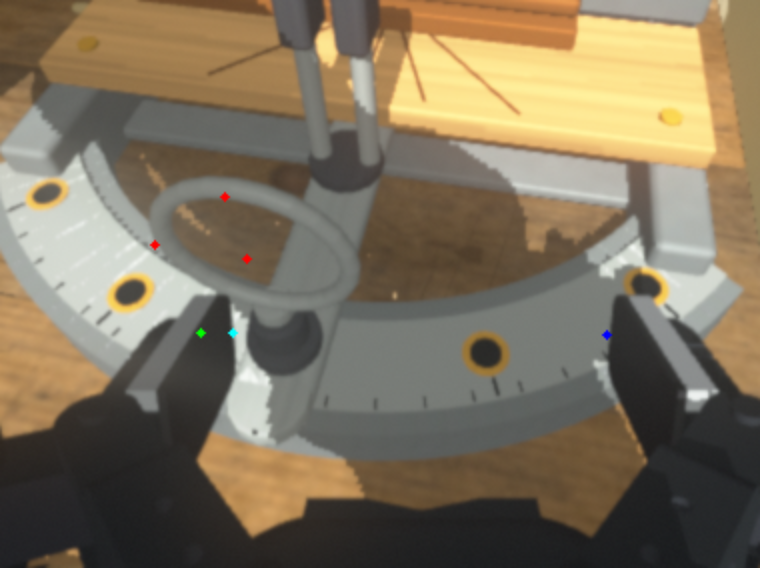

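```bash
python3 - <<'E'
from tgt import *
c=imaging.calibration("wrist")
p=[679.84,-335.67,-.0065]
for a,u in((-22.5,(486,352)),(22.5,(131,292)),(45,(47,193)),(-45,(645,287))):
    t=p[2]-np.radians(a);P=np.array([p[0]-190*np.cos(t),p[1]-190*np.sin(t),30])
    q=proj("wrist",P,c);print(a,q.round(1),(q-40*np.array([1,0])-[0,100])*2,u)
E
python3 tgt.py
```

```text
-22.5 [279.5 278.5] [478.96923461 356.92935233] (486, 352)
22.5 [102.3 248. ] [124.67102113 295.96029523] (131, 292)
45 [ 61.1 198.5] [ 42.11312565 196.93375086] (47, 193)
-45 [360. 245.] [639.91138579 290.03956836] (645, 287)
[ 0.83582329  0.14347477 -0.52991926] [-0.16918235  0.98558477  0.        ] rot [ 0.00391565  0.00121352 -0.00506769]
[ 460.34706962 -390.33560295  124.84636689] [-2.23346807  0.79767335 -1.56805863] (array([-1.15432374,  0.31953313, -0.78817477,  0.09083568,  0.96565079]), np.float64(1.3779562894460085e-11))
[ 510.49646673 -381.72711681   93.05121104] [ 47.91592904   9.40615949 -33.36321449] (array([-1.0538399 ,  0.39611953, -0.81259701, -0.13627888,  0.92316425]), np.float64(2.4747137690909225e-13))
[ 525.59646673 -309.12711681   93.05121104] [ 63.01592904  82.00615949 -33.36321449] (array([-0.94196943,  0.33600003, -0.96623803, -0.3480379 ,  0.86383141]), np.float64(2.7143697394760364e-13))
[ 475.44706962 -317.73560295  124.84636689] [12.86653193 73.39767335 -1.56805863] (array([-1.05107695,  0.23117512, -0.9556025 , -0.11754092,  0.92183972]), np.float64(8.999388946510465e-13))
```

The wrist view agrees with the hole fit to within a few pixels. I'll insert the finger now.

Emit:
send_rows([
  [-1,0.012,0.002,-0.007,0.004,0.001,-0.005],
  [-1,0.02,0.004,-0.0125,0.004,0.001,-0.005],
  [-1,0.028,0.0055,-0.0185,0.004,0.001,-0.005],
  [-1,0.028,0.0055,-0.0185,0.004,0.001,-0.005],
])

```text
clock: 4.08
position: [490.0, -385.6, 107.0]
tool_rot: [-3.14, -1.012, 0.167]
force: [0.4, -0.1, -0.3]
opening: 85.3
gripper_force: 0.0
```

Emit:
send_rows([
  [-1,0.007,0.0012,-0.0045,0,0,0],
  [-1,0.014,0.0025,-0.009,0,0,0],
  [-1,0.02,0.0035,-0.013,0,0,0],
  [-1,0.02,0.0035,-0.013,0,0,0],
  [-1,0.02,0.0035,-0.013,0,0,0],
])

```text
clock: 4.5
position: [509.3, -382.6, 94.3]
tool_rot: [-3.139, -1.013, 0.166]
force: [-0.8, 1.0, -1.0]
opening: 85.6
gripper_force: 0.0
```

```bash
python3 tgt.py|head -3; python3 - <<'E'
from rig import imaging
import cv2,numpy as np
a=cv2.resize(imaging.get_image("scene")[150:240,110:230],(400,300),interpolation=2)
b=cv2.resize(imaging.get_image("side")[90:180,240:360],(400,300),interpolation=2)
w=cv2.resize(imaging.get_image("wrist")[150:300,50:250],(400,300),interpolation=2)
cv2.imwrite("pics/d.png",np.vstack([np.hstack([a,b]),np.hstack([w,w*0])]))
E
```

```text
[ 0.83582329  0.14347477 -0.52991926] [-0.16918235  0.98558477  0.        ] rot [-1.27494742e-03  9.63721520e-05  1.91216004e-03]
[ 460.34706962 -390.33560295  124.84636689] [-48.93146255  -7.76265161  30.55153319] (array([-1.15432374,  0.31953313, -0.78817477,  0.09083568,  0.96565079]), np.float64(1.3779562894460085e-11))
[ 510.49646673 -381.72711681   93.05121104] [ 1.21793456  0.84583453 -1.24362266] (array([-1.0538399 ,  0.39611953, -0.81259701, -0.13627888,  0.92316425]), np.float64(2.4747137690909225e-13))
```

View pics/d.png

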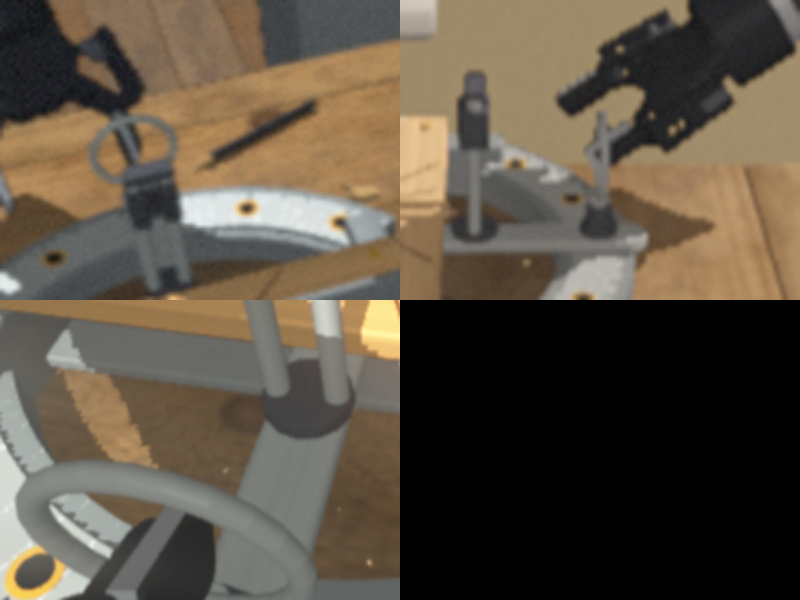

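The finger is inside the ring with no contact. Now I'll lift gradually and watch the force.

Emit:
send_rows([
  [-1,0.001,0.001,0.003,-0.001,0,0.002],
  [-1,0.002,0.001,0.006,-0.001,0,0.002],
  [-1,0.002,0.001,0.006,-0.001,0,0.002],
])

```text
clock: 4.9
position: [511.8, -381.9, 100.8]
tool_rot: [3.14, -1.013, 0.171]
force: [-0.6, -0.2, 0.2]
opening: 85.2
gripper_force: 0.0
```

Emit:
send_rows([
  [-1,0,0,0.002,0,0,0],
  [-1,0,0,0.004,0,0,0],
  [-1,0,0,0.004,0,0,0],
])

```text
clock: 5.15
position: [511.6, -381.6, 104.2]
tool_rot: [3.141, -1.013, 0.17]
force: [-0.3, -0.6, 0.1]
opening: 85.5
gripper_force: 0.0
```

Emit:
send_rows([
  [-1,0,0,0.002,0,0,0],
  [-1,0,0,0.004,0,0,0],
  [-1,0,0,0.004,0,0,0],
])

```text
clock: 5.4
position: [511.1, -381.3, 107.2]
tool_rot: [-3.14, -1.011, 0.168]
force: [-0.4, -0.2, -4.8]
opening: 85.2
gripper_force: 1.7
```

Emit:
send_rows([
  [-1,0,0,0.002,0,0,0],
  [-1,0,0,0.004,0,0,0],
  [-1,0,0,0.004,0,0,0],
])

```text
clock: 5.65
position: [511.2, -381.3, 111.5]
tool_rot: [-3.14, -1.012, 0.168]
force: [-0.7, 0.4, -4.6]
opening: 85.5
gripper_force: 2.4
```

Emit:
send_rows([
  [-1,0,0,0.002,0,0,0],
  [-1,0,0,0.004,0,0,0],
  [-1,0,0,0.004,0,0,0],
  [-1,0,0,0.004,0,0,0],
])

```text
clock: 5.98
position: [511.3, -381.3, 115.5]
tool_rot: [-3.14, -1.012, 0.169]
force: [-2.1, -0.1, -7.0]
opening: 85.5
gripper_force: 2.9
```

Emit:
send_rows([
  [-1,0,0,0.002,0,0,0],
  [-1,0,0,0.004,0,0,0],
  [-1,0,0,0.004,0,0,0],
  [-1,0,0,0.004,0,0,0],
])

```text
clock: 6.32
position: [511.3, -381.4, 119.6]
tool_rot: [-3.141, -1.012, 0.169]
force: [-1.7, -0.3, -5.9]
opening: 85.1
gripper_force: 3.4
```

```bash
python3 - <<'E'
from rig import imaging,manip
import cv2,numpy as np
a=cv2.imread("pics/side0.png"); b=imaging.get_image("side")
# ring bottom/barrel shift via template: barrel knob patch
def crop(i):return cv2.resize(i[100:170,270:350],(400,350),interpolation=2)
cv2.imwrite("pics/e.png",np.hstack([crop(a),crop(b)]))
print(manip.get_state()["force"],manip.get_state()["position"])
from h import *
print(proj("side",[489.5,-334.6,133]),proj("side",[489.5,-334.6,147]))
E
```

```text
[-1.8933303   0.54422538 -7.31824242] [ 511.34895106 -381.35288256  119.54955318]
[301.14755303 123.57549102] [301.41336998 117.82333532]
```

View pics/e.png

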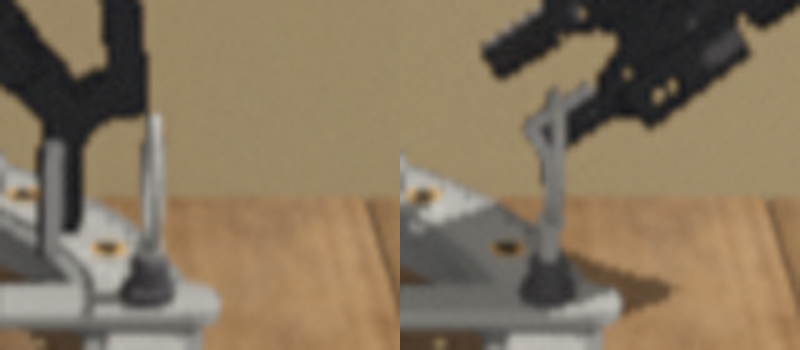

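Compared with the first picture, the ring top has risen about 5.4 px, which is roughly 13 mm, so the pin is clear of the plate. Now I'll swing along the arc.

Emit:
send_rows([
  [-1,0.0001,0.005,0,0,0,0],
  [-1,0.0005,0.012,0,0,0,0],
  [-1,0.0011,0.019,0,0,0,0],
  [-1,0.0023,0.0285,0,0,0,0],
  [-1,0.004,0.0375,0,0,0,0],
])

```text
clock: 6.78
position: [515.0, -342.3, 119.2]
tool_rot: [-3.138, -1.012, 0.167]
force: [-4.1, -0.1, -7.8]
opening: 85.5
gripper_force: 4.3
```

Emit:
send_rows([
  [-1,0.001,0.0045,0,0,0,0],
  [-1,0.0022,0.009,0,0,0,0],
  [-1,0.0034,0.0135,0,0,0,0],
  [-1,0.0048,0.0182,0,0,0,0],
  [-1,0.0048,0.0182,0,0,0,0],
])

```text
clock: 7.2
position: [519.8, -323.2, 119.0]
tool_rot: [-3.136, -1.012, 0.166]
force: [-6.3, 1.6, -7.4]
opening: 85.0
gripper_force: 4.8
```

```bash
cat >look.py <<'E'
from rig import imaging,manip
import cv2,numpy as np,sys
s=manip.get_state();print(s["position"],s["force"],s["tool_rot"],s["clock"])
a=cv2.resize(imaging.get_image("scene")[160:250,110:230],(400,300),interpolation=2)
b=cv2.resize(imaging.get_image("side")[90:180,240:360],(400,300),interpolation=2)
w=cv2.resize(imaging.get_image("wrist")[75:300,50:350],(400,300))
cv2.imwrite(sys.argv[1],np.vstack([np.hstack([a,b]),np.hstack([w,w*0])]))
E
python3 look.py pics/f.png
```

```text
[ 519.79810264 -323.19881218  119.00799321] [-6.26989774  1.64215771 -7.41882755] [-3.13554303 -1.01228457  0.16635186] 7.2
```

View pics/f.png

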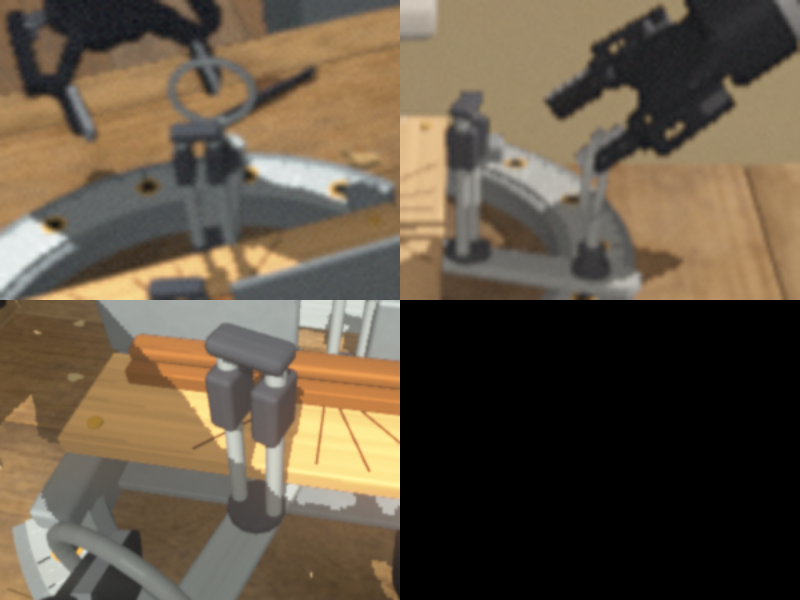

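The arm has followed the finger: the ring is now at about (212,90) in the scene crop and the guide cap at about (197,132), just short of the hole. I'll estimate the angle from the cap.

```bash
python3 - <<'E'
from h import *
p=np.array([679.84,-335.67])
def ang(u,v,z):
    q=plane("scene",u,v,z)[:2]-p;return q.round(1),np.hypot(*q).round(1),np.arctan2(q[1],-q[0])+.0065
print(ang(70+337/4,170+122/4,155),ang(110+197/3.333,160+132/3.333,155))
print(ang(70+320/4,170+98/4,101),ang(110+212/3.333,160+90/3.333,114))
E
```

```text
(array([-104.1,    0.3]), np.float64(104.1), np.float64(0.009182370028546074)) (array([-94.8,  31.5]), np.float64(99.9), np.float64(0.32735928727837277))
(array([-191.2,    0.3]), np.float64(191.2), np.float64(0.008177332638619658)) (array([-181.9,   58. ]), np.float64(190.9), np.float64(0.315020061501527))
```

Emit:
send_rows([
  [-1,0.0012,0.0035,0,0,0,0],
  [-1,0.0025,0.007,0,0,0,0],
  [-1,0.0043,0.0117,0,0,0,0],
  [-1,0.0043,0.0117,0,0,0,0],
  [-1,0.0043,0.0117,0,0,0,0],
])

```text
clock: 7.77
position: [523.9, -311.5, 118.9]
tool_rot: [-3.134, -1.012, 0.166]
force: [-6.5, 3.6, -6.8]
opening: 85.2
gripper_force: 5.3
```

Emit:
send_rows([
  [-1,0,0,-0.002,0,0,0],
  [-1,0,0,-0.004,0,0,0],
  [-1,0,0,-0.004,0,0,0],
])

```text
clock: 8.02
position: [524.0, -311.7, 114.9]
tool_rot: [-3.134, -1.013, 0.165]
force: [-6.9, 2.8, -4.3]
opening: 85.5
gripper_force: 4.8
```

Emit:
send_rows([
  [-1,0,0,-0.001,0,0,0],
  [-1,0,0,-0.002,0,0,0],
  [-1,0,0,-0.002,0,0,0],
])

```text
clock: 8.27
position: [524.5, -311.8, 114.0]
tool_rot: [-3.135, -1.015, 0.167]
force: [-7.4, 4.4, -2.4]
opening: 85.5
gripper_force: 3.8
```

The residual force of about 8 N is radial, towards the pivot. I'll back the finger off slightly.

Emit:
send_rows([
  [-1,-0.0015,0.0005,0,0,0,0],
  [-1,-0.003,0.001,0,0,0,0],
  [-1,-0.003,0.001,0,0,0,0],
])

```text
clock: 8.52
position: [522.2, -312.6, 114.8]
tool_rot: [3.141, -1.015, 0.172]
force: [0.1, 2.7, -3.1]
opening: 85.5
gripper_force: 1.8
```

```bash
python3 - <<'E'
from rig import manip
s=manip.get_state();print(s["force"],s["moment"],s["position"])
E
```

```text
[ 0.0518985   2.66034262 -3.07712869] [-0.08801095  1.35250281  0.47497953] [ 522.19849339 -312.64527417  114.75595928]
```

```bash
cat >ang.py <<'E'
from h import *
from rig import manip,imaging
import cv2
f=cv2.imread("pics/f.png")[:300,:400]
im=cv2.resize(imaging.get_image("scene")[160:250,110:230],(400,300),interpolation=2)
p=np.array([679.84,-335.67])
for nm,(u,v,w,h),z,c in(("cap",(168,116,62,34),155,(197,132)),("legs",(170,118,62,80),155,(197,132))):
    r=cv2.matchTemplate(im,f[v:v+h,u:u+w],cv2.TM_CCOEFF_NORMED);_,m,_,l=cv2.minMaxLoc(r)
    U,V=c[0]+l[0]-u,c[1]+l[1]-v
    q=plane("scene",110+U/3.333,160+V/3.333,z)[:2]-p
    print(nm,round(m,3),l[0]-u,l[1]-v,np.hypot(*q).round(1),np.arctan2(q[1],-q[0])+.0065-.013)
s=manip.get_state()
for k in("clock","joint_positions","position","force","tool_rot"):print(k,s[k].round(3) if k!="clock" else s[k])
E
python3 ang.py
```

```text
cap 0.822 9 1 98.8 0.3757752620500326
legs 0.926 9 0 99.7 0.37433924005667557
clock 8.5667
joint_positions [-0.954  0.286 -0.948 -0.269  0.873  2.306]
position [ 522.189 -312.715  114.672]
force [-1.159  3.149 -1.954]
tool_rot [ 3.141 -1.014  0.171]
```

Emit:
send_rows([
  [-1,0.0007,0.0018,0,0,0,0],
  [-1,0.0014,0.0037,0,0,0,0],
  [-1,0.0014,0.0037,-0.001,0,0,0],
  [-1,0.0014,0.0037,-0.002,0,0,0],
  [-1,0.0014,0.0037,-0.002,0,0,0],
])

```text
clock: 8.98
position: [523.0, -309.4, 111.4]
tool_rot: [-3.141, -1.012, 0.169]
force: [-0.1, 0.2, -5.3]
opening: 85.6
gripper_force: 2.1
```

Emit:
send_rows([
  [-1,0,0,-0.002,0,0,0],
  [-1,0,0,-0.004,0,0,0],
  [-1,0,0,-0.004,0,0,0],
])

```text
clock: 9.23
position: [523.1, -309.3, 107.5]
tool_rot: [-3.14, -1.013, 0.169]
force: [-0.0, 0.0, -3.3]
opening: 85.3
gripper_force: 1.6
```

```bash
python3 ang.py
```

```text
cap 0.754 11 1 98.8 0.3892418132649013
legs 0.901 12 0 99.8 0.39435189487218736
clock 9.2833
joint_positions [-0.947  0.299 -0.959 -0.299  0.867  2.315]
position [ 523.029 -309.366  107.523]
force [-0.079 -0.119 -3.809]
tool_rot [-3.14  -1.013  0.169]
```

Emit:
send_rows([
  [-1,0,0,-0.002,0,0,0],
  [-1,0,0,-0.004,0,0,0],
  [-1,0,0,-0.004,0,0,0],
])

```text
clock: 9.53
position: [523.5, -309.7, 104.2]
tool_rot: [3.141, -1.014, 0.171]
force: [-0.6, 0.6, 0.5]
opening: 85.4
gripper_force: 0.0
```

Emit:
send_rows([
  [-1,0,0,-0.002,0,0,0],
  [-1,0,0,-0.004,0,0,0],
  [-1,0,0,-0.004,0,0,0],
  [-1,0,0,-0.004,0,0,0],
])

```text
clock: 9.87
position: [523.1, -309.4, 99.7]
tool_rot: [-3.141, -1.013, 0.169]
force: [0.3, 0.7, -0.0]
opening: 85.4
gripper_force: 0.0
```

```bash
python3 ang.py; python3 tgt.py|tail -2; python3 - <<'E'
from rig import manip
print(manip.get_state()["moment"])
E
```

```text
cap 0.744 11 1 98.8 0.3892418132649013
legs 0.898 12 0 99.8 0.39435189487218736
clock 9.9167
joint_positions [-0.947  0.318 -0.964 -0.323  0.867  2.315]
position [ 523.06  -309.392   99.78 ]
force [ 0.352  0.156 -0.369]
tool_rot [-3.141 -1.013  0.169]
[ 525.59646673 -309.12711681   93.05121104] [ 2.53596947  0.26472    -6.72834309] (array([-0.94196943,  0.33600003, -0.96623803, -0.3480379 ,  0.86383141]), np.float64(2.7143697394760364e-13))
[ 475.44706962 -317.73560295  124.84636689] [-47.61342764  -8.34376614  25.06681276] (array([-1.05107695,  0.23117512, -0.9556025 , -0.11754092,  0.92183972]), np.float64(8.999388946510465e-13))
[-0.16102652  0.87178031 -0.02202266]
```

The pin is free with contact lost at the same height as in the home position, so it is home. Now I'll withdraw along the finger axis.

Emit:
send_rows([
  [-1,0,0,-0.003,0,0,0],
  [-1,0,0,-0.005,0,0,0],
  [-1,-0.0084,-0.0014,0.0003,0,0,0],
  [-1,-0.0167,-0.0029,0.0056,0,0,0],
  [-1,-0.0251,-0.0043,0.0109,0,0,0],
])

```text
clock: 10.33
position: [497.5, -313.2, 110.3]
tool_rot: [-3.139, -1.012, 0.169]
force: [-0.2, 0.1, 0.1]
opening: 85.7
gripper_force: 0.0
```

Emit:
send_rows([
  [-1,-0.0084,-0.0014,0.0053,0,0,0],
  [-1,-0.0167,-0.0029,0.0106,0,0,0],
  [-1,-0.0251,-0.0043,0.0159,0,0,0],
  [-1,-0.0335,-0.0057,0.0212,0,0,0],
  [-1,-0.042,-0.007,0.0265,0,0,0],
])

```text
clock: 10.75
position: [455.5, -320.6, 137.2]
tool_rot: [-3.141, -1.013, 0.169]
force: [-0.4, 0.2, -0.2]
opening: 84.9
gripper_force: 0.0
```

Emit:
send_rows([
  [-1,-0.005,-0.01,0.02,0,0,0],
  [-1,-0.01,-0.02,0.04,0,0,0],
  [-1,-0.01,-0.03,0.06,0,0,0],
  [-1,-0.01,-0.03,0.06,0,0,0],
  [-1,-0.01,-0.03,0.06,0,0,0],
])

```text
clock: 11.17
position: [446.2, -352.0, 198.2]
tool_rot: [3.137, -1.013, 0.173]
force: [-0.2, 0.9, -0.6]
opening: 85.4
gripper_force: 0.0
```

```bash
python3 ang.py; python3 - <<'E'
from h import *
import cv2
# ring in side view: bright/grey column of pixels vs. background; predicted top/bottom at home and raised 10
G=[504.6,-262]
for dz in(0,10):print(dz,proj("side",[*G,133+dz]).round(1),proj("side",[*G,127+dz]).round(1))
im=imaging.get_image("side");u=int(round(proj("side",[*G,130])[0]))
for v in range(108,142):print(v,[int(x) for x in im[v,u-12:u+13].mean(1)])
E
```

```text
cap 0.745 11 1 98.8 0.3892418132649013
legs 0.633 12 -1 100.8 0.39276007594861384
clock 11.2167
joint_positions [-1.148  0.123 -0.817  0.249  0.963  2.025]
position [ 445.784 -350.73   196.86 ]
force [ 0.163  0.417 -0.274]
tool_rot [-3.142 -1.012  0.169]
0 [296.7 137.8] [296.6 140.4]
10 [296.8 133.5] [296.7 136.1]
108 [132, 132, 132, 133, 131, 131, 132, 132, 130, 131, 132, 131, 129, 132, 132, 131, 132, 133, 132, 132, 132, 132, 131, 132, 132]
109 [133, 132, 132, 131, 132, 131, 133, 131, 132, 131, 131, 133, 132, 132, 133, 132, 132, 133, 132, 133, 132, 133, 132, 132, 132]
110 [131, 133, 132, 132, 131, 132, 130, 131, 130, 132, 131, 131, 131, 133, 132, 132, 131, 132, 132, 131, 133, 133, 132, 133, 131]
111 [133, 132, 133, 132, 131, 131, 132, 132, 131, 131, 132, 132, 131, 132, 132, 131, 132, 132, 132, 133, 132, 132, 132, 133, 131]
112 [133, 132, 131, 131, 131, 132, 131, 132, 132, 131, 130, 130, 132, 131, 132, 132, 131, 132, 132, 133, 132, 132, 133, 133, 133]
113 [133, 131, 132, 131, 131, 132, 133, 131, 132, 132, 132, 132, 132, 132, 131, 131, 132, 131, 131, 132, 132, 133, 134, 132, 131]
114 
[... 2933 characters left out ...]
9, 131, 131, 130, 131, 130, 131, 133, 132, 131, 131]
137 [130, 129, 131, 130, 131, 131, 131, 130, 132, 132, 127, 112, 112, 116, 118, 126, 131, 131, 130, 130, 131, 131, 131, 132, 131]
138 [134, 133, 132, 130, 130, 128, 129, 130, 128, 130, 124, 111, 108, 105, 101, 113, 125, 129, 129, 129, 128, 129, 131, 131, 130]
139 [155, 146, 138, 132, 129, 123, 118, 119, 119, 115, 117, 113, 110, 100, 94, 102, 115, 121, 120, 117, 121, 123, 124, 125, 124]
140 [172, 163, 151, 140, 132, 123, 117, 113, 112, 109, 116, 117, 113, 105, 98, 101, 111, 117, 117, 111, 114, 114, 119, 124, 122]
141 [178, 174, 158, 150, 148, 141, 132, 123, 110, 114, 120, 118, 116, 114, 102, 104, 110, 118, 119, 115, 112, 114, 119, 123, 124]
```

The ring top is at row 137, against 137.8 predicted for home and 133.5 if it were riding on the plate. The pin is fully home and the finger is clear, so I'm handing in.

```bash
python3 -c "
from rig import manip
print(manip.sign_off())"
```

```text
the job is handed in; nothing more can be done
None
```

The job is handed in at about 11 s on the robot's clock: the swing arm is one hole to the left (about 0.39 rad), the pin measures fully home there, and the finger is out of the ring with the robot clear; while the ring was swung it took up to about 9 N sideways, and I did not re-check the strip, bevel or sanding block in the pictures.

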